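# Lock the high-voltage box with the T-key

### The job

The lid of the green high-voltage box is shut but not locked. Take the steel T-key out of its holder, put it down the round well of the lock and, pressing only lightly, turn it back and forth until it drops fully down over the square spindle hidden in its depth; then turn it clockwise until the bolt is fully shot into the keeper. Put the key back upright in its holder, and leave the other things on the bench where they are.

Things in the scene. Friction and masses are not known exactly. Their poses are not given: they have to be found in the camera images.
- key_grip (a point): Centre of the cross-bar of the loose plain steel T-key (about 0.35 kg, 110 mm tall), half-way up the bar, on the key's axis: grasp it here from above. The bar is 100 mm long along its x, 14 mm thick along its y (grip across this), 22 mm high; z points up the key. The key starts upright in the holder.
- key_mouth (a point): Centre of the key's open lower end, 99 mm below key_grip on the key's axis, same axes. A stem 20 mm in diameter comes down from the bar to a round barrel 38 mm in diameter and 30 mm tall; in it, opening downwards, a square socket 21.8 mm across flats, 29 mm deep, its flats square to the bar's x and y.
- holder_floor (a point): Centre of the inner floor of the key holder, 6 mm above the bench: an open upright grey steel tube, inside 52 mm, outside 60 mm in diameter, 40 mm deep, on an 85 mm square plate bolted to the bench. The key stands in it with 7 mm play all round, its bar's centre 99 mm above this floor.
- lock_mouth (a point): Centre of the mouth of the upright round key well in the top of the dark cast lock case (90 x 90 x 52 mm) on the box's lid, 116 mm above the bench. The well is 46 mm in diameter, 38 mm deep. Own x across the bolt, own y along the bolt towards the keeper, z up.
- lock_floor (a point): Centre of the floor of the well, 38 mm below lock_mouth, same axes (fixed to the box). A fully seated key stands with its mouth on this floor, its bar's centre 99 mm above it; a key not in line with the square rests 20 mm higher, on top of the spindle.
- spindle_top (a point): Centre of the top of the 20 mm square spindle, 20 mm tall, on the well's axis, 18 mm below the mouth. Axes are the box's: which way the square points is not given. Its flats are parallel to x and y at 0; it was left anywhere from 0 to 1.4 rad clockwise of that. A key drops over it, at any of the four quarter turns, once within about 6 degrees.
- bolt (a joint): How far the flat steel bolt (30 x 10 mm) is shot towards the keeper, m: 0 drawn back (start), about 0.0185 fully shot. It moves only by the spindle, clockwise from above: free turn up to 1.45 rad (bolt still), then it drives the bolt (about 0.35 N m) to a stop at 2.3 rad. Spindle (0.2 N m friction) and bolt stay where left. A key may be lifted off and put on at another quarter.
- bolt_tip (a point): Middle of the end face of the bolt, which stands 2 mm out of the lock case when drawn back; the keeper staple on the box's aluminium deck begins 10 mm beyond, in +y of the box.
- hv_box: The box, fixed to the bench: green painted steel, 180 x 280 x 64 mm tall, two white ribbed bushings with brass studs (43 mm above its deck) at the keeper end, 62 mm either side of the middle. Origin at the centre of its underside, y along its length towards the keeper; the lock's axis is at y = 8 mm.
- lamp_tray: Bystander: wooden tray 200 x 100 x 28 mm with two glass lamps, loose; origin at the centre of its underside.
- jar: Bystander: small white jar 48 mm in diameter, 62 mm tall, loose, about 100 mm from the holder; origin at the centre of its underside.
- tweezers: Bystander: steel tweezers 165 mm long, 10 mm high, loose, about 100 mm from the holder; origin at the middle of the underside.

How it is judged:
By the outcome, as a careful person would: the job done as asked, in the order asked, and still so for the second after the job is handed in, with the robot touching nothing.
It also fails if it takes over 72 s, if anything falls off the work surface, if the arm or the gripper's body presses on something with over 40 N, if the wrist force passes 120 N, or if a joint passes its speed limit or range.

### The arm

A 7-joint arm with a two-finger parallel gripper is mounted at the origin on the work surface. World frame = base frame: x ahead of the robot, y to its left, z up, the work surface at z = 0. Lengths are in m, angles in rad, forces in N, time in s.
With the tool pointing down it reaches from about 0.4 to 0.85 m from the base axis. Payload 10.4 kg.
Tool frame: the origin (TCP) lies midway between the tips of the shut fingers; the grasp point (between the pads) lies 19 mm behind it; z points along the fingers, y is the line along which they close (so a half turn about z gives the same grasp; the last joint's range is limited). The gripper opens to 87 mm and grips with 3 to 60 N. Pads are 19 mm wide; open, the fingers measure 117 mm over their backs; the gripper's body (75 mm by 190 mm) begins 51 mm behind the grasp point.
Start: joints at [-1.349, 0.332, -0.065, 1.46, 0.022, 1.35, -0.088], TCP at [0.151, 0.606, 0.193] pointing down, gripper open.
Joint ranges: [-2.6, 2.6], [-0.5, 2.12], [-1.47, 1.34], [0.16, 2.42], [-1.27, 4.41], [0.06, 2.06], [-2.6, 2.6]. Speed limits (rad/s): [2.22, 2.22, 2.79, 2.79, 3.14, 3.14, 3.14].

### API

Orientations are given as a unit quaternion [x, y, z, w].
In Python, from bench import r gives the robot as it stands.
- The arm moves only by the tool arm_command, never from a script. Its argument "moves" is one flat list of numbers, 4 for each row, row after row: the shift along the tool's x, y, z in cm, then the turn about the tool's z in degrees. A call has 1 to 12 rows; each row shifts and turns the commanded pose from where the row before left it, along the tool's axes as they then stand; what a row does not reach is not made up. A row lasts 1/12 s, in which the tool goes at most 41.7 mm and 7.16 degrees, less where a joint would pass 70% of its speed; a pose out of reach is approached as far as the arm can. A call with a gripper value outside its range is refused whole. "fingers" is the opening in per cent of the stroke, from 0 (shut) to 100 (fully open), set as the call begins (left out, the last holds). The fingers move at their own pace and stop on an object; "squeeze" is the grip in N (left out, the last holds). Time passes only in rows, so rows that do not move let the fingers close. It gives the time, the measured TCP pose, the force, the opening and the grip force at its end, in the units of the state.
- r.read_state(): the state, without advancing time (a new reading comes with each control period).
- r.camera(name): name is "side" or "top"; returns the picture (400x640x3 uint8, red, green, blue); there is no depth.
- r.camera_info(name): a dict with "fx", "fy", "cx", "cy" (pixels), "origin" and "attitude" of the camera in the world. Camera axes: x right, y up, looking along -z (the intrinsics and any distortion apply to the point x, -y, -z); pixel columns grow to the right and rows downward; lengths in m; the calibration is good to about 2 mm. A picture is of the moment at which its call begins. camera_info takes no time and is no camera call.
- r.close_job(): hands the job in; it is judged then, once.
The state is a dict: "time": time; "joint_positions": joint angles; "joint_vel": joint speeds; "joint_torque": joint torques, N m; "ee_pos": TCP position; "eef_rot": TCP orientation; "ft_force": force on the tool from outside, world axes, zero at the start; "torque": the same for the moment, N m; "width": finger opening in m; "grip_force": force on a finger pad.
Only numpy, scipy, OpenCV 4.12 (cv2) and the standard library are available. Lean on these libraries where they do the work, as an engineer would, in place of code of your own. Each camera call takes 0.05 s, during which the arm holds its last target. There are 200 camera calls.

## Working session

There is one attempt and no reset: what is moved stays moved. The work goes in short steps, Python scripts to look and compute and a tool call to move; the robot and the scene stay as the last step left them, time stands still between calls to the robot, and variables do not carry over. Pictures are saved under pics/ and viewed, at most 10 in all, crops included, and the job is handed in when it is done.

Besides the shell and the picture viewer there is one more tool, called by a JSON object that holds its "name" and its "arguments", one argument or row to a line. arm_command: Moves the arm, as the interface text tells. Its arguments: {"type":"object","properties":{"moves":{"type":"array"},"fingers":{"type":"number"},"squeeze":{"type":"number"}},"required":["moves"]}

```bash
mkdir -p pics; ls; python3 - <<'E'
from bench import r
import cv2
for n in("side","top"):
    cv2.imwrite(f"pics/{n}0.png",r.camera(n)[:,:,::-1]); print(n,r.camera_info(n))
print(r.read_state())
E
```

```text
pics
side {'fx': 437.1370403790477, 'fy': 437.1370403790477, 'cx': 322.62874095810173, 'cy': 200.37336505100774, 'origin': array([0.28016747, 0.50782591, 0.73297857]), 'attitude': array([-0.10264382,  0.34377532,  0.90028995, -0.24649702])}
top {'fx': 430.02100732920036, 'fy': 430.02100732920036, 'cx': 314.6578745972764, 'cy': 195.19837950082373, 'origin': array([ 0.49309883, -0.00798292,  1.05593475]), 'attitude': array([-0.04552755,  0.04329301,  0.70907229, -0.70233144])}
{'time': 0.1, 'joint_positions': array([-1.34859982,  0.33280006, -0.0647001 ,  1.46086821,  0.02159413,
        1.34995001, -0.08850269]), 'joint_vel': array([ 0.00127546, -0.00252576,  0.00162844, -0.001577  ,  0.0007283 ,
        0.000793  ,  0.00026969]), 'joint_torque': array([ 9.05454381e-04, -6.24539495e+01,  2.41882220e-02, -3.90714169e+01,
       -6.14705100e-02,  3.65491002e-02,  9.22046320e-05]), 'ee_pos': array([0.1513801 , 0.60596842, 0.19233374]), 'eef_rot': array([ 1.22085118e-01,  9.92519411e-01, -6.63109795e-04, -5.27360499e-05]), 'ft_force': array([-0.776922  ,  0.70973049, -0.14830566]), 'torque': array([-0.00518226,  0.04894231,  0.04438091]), 'grip_force': 0.0, 'width': 0.08695977165674987}
```

View pics/top0.png

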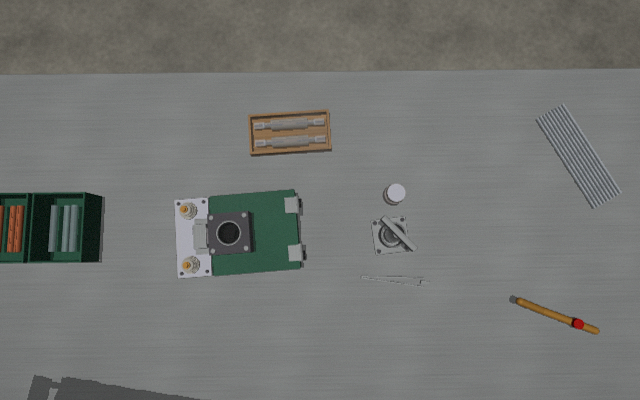

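View pics/side0.png

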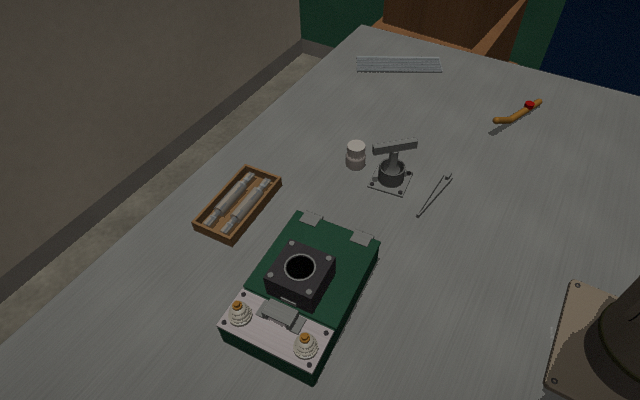

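The top view shows the lock well near (229,233), with the keeper to the left (+y). The key bar runs from about (383,218) to (413,248). The side view shows the well near (300,267) and the bar from about (373,150) to (417,145). Next I'll zoom in to measure.

```bash
cat > h.py <<'E'
import numpy as np, cv2
from scipy.spatial.transform import Rotation as R
from bench import r
I={n:r.camera_info(n) for n in("side","top")}
def ray(n,u,v):
    c=I[n]; d=np.array([(u-c["cx"])/c["fx"],-(v-c["cy"])/c["fy"],-1.])
    return np.array(c["origin"]),R.from_quat(c["attitude"]).apply(d)
def plane(n,u,v,z):
    o,d=ray(n,u,v); return o+d*(z-o[2])/d[2]
def proj(n,p):
    c=I[n]; q=R.from_quat(c["attitude"]).inv().apply(np.array(p)-c["origin"])
    return np.array([c["cx"]-c["fx"]*q[0]/q[2], c["cy"]+c["fy"]*q[1]/q[2]])
def tri(u1,u2):
    (a,d),(b,e)=ray("side",*u1),ray("top",*u2)
    s=np.linalg.lstsq(np.c_[d,-e],b-a,rcond=None)[0]
    p,q=a+s[0]*d,b+s[1]*e
    return (p+q)/2,np.linalg.norm(p-q)
def crop(n,u,v,w,h,k):
    im=r.camera(n)[:,:,::-1][v:v+h,u:u+w]; return cv2.resize(im,None,fx=k,fy=k,interpolation=cv2.INTER_CUBIC)
E
python3 - <<'E'
from h import *
a=np.hstack([crop("top",365,175,66,50*2,6)[:300*2],crop("top",190,185,66,100,6)])
b=np.hstack([crop("side",340,125,100,75,4),crop("side",250,235,100,75,4)])
cv2.imwrite("pics/c1.png",a);cv2.imwrite("pics/c2.png",b)
E
```

```text
(no output)
```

View pics/c1.png

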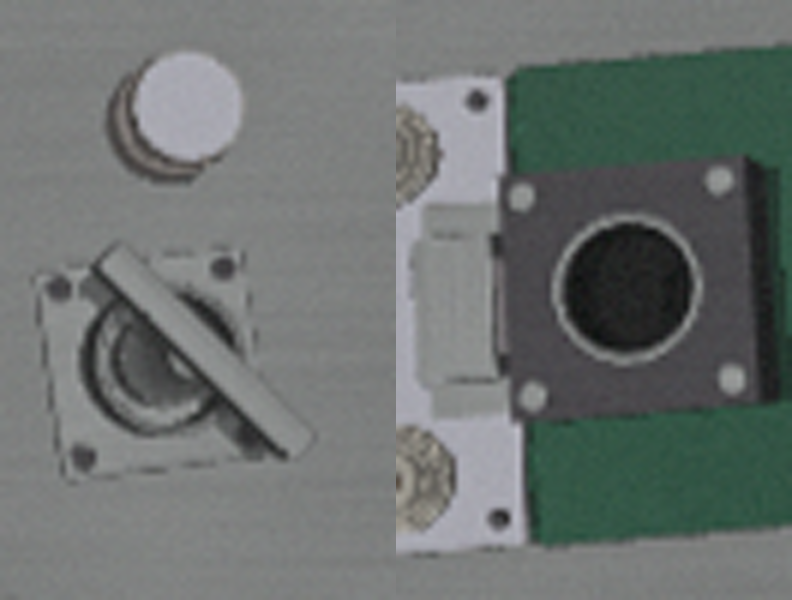

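View pics/c2.png

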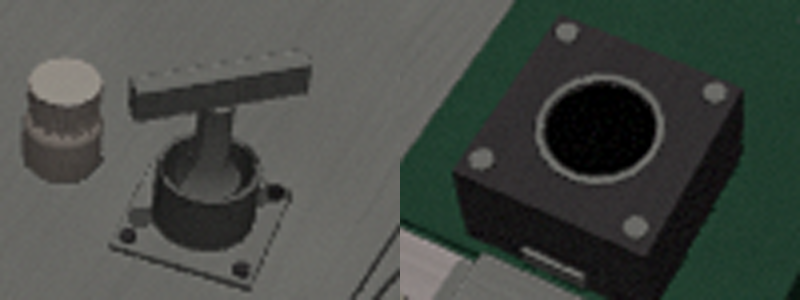

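Crops read: top view (6x, offsets 365,175 and 190,185) has the bar's top-face corners at (120,243), (96,265), (313,440) and (288,460), and the well ring centre at (232,288). Side view has the ring centre at (200,128) and the bar's top-face centre at (220,71).

```bash
python3 - <<'E'
from h import *
np.set_printoptions(precision=4,suppress=True)
px=lambda u,v,o,k:(o[0]+(u+.5)/k-.5,o[1]+(v+.5)/k-.5)
T1=lambda u,v:px(u,v,(365,175),6)
T2=lambda u,v:px(u-396,v,(190,185),6)
S1=lambda u,v:px(u,v,(340,125),4)
S2=lambda u,v:px(u-400,v,(250,235),4)
c=np.array([plane("top",*T1(*p),.116)[:2] for p in[(120,243),(96,265),(313,440),(288,460)]])
l=(c[0]+c[1])/2;e=(c[2]+c[3])/2
print("bar",c,c.mean(0),"len",np.linalg.norm(l-e),"ang",np.degrees(np.arctan2(*(e-l)[::-1])))
print("bar tri",tri(S1(220,71),T1(204,352)),plane("side",*S1(220,71),.116))
print("lock top",plane("top",*T2(628,288),.116),"side",plane("side",*S2(600,128),.116),tri(S2(600,128),T2(628,288)))
s=np.array([plane("top",*T2(*p),.116)[:2] for p in[(522,197),(720,180),(732,380),(533,397)]])
print(s,s.mean(0)); d=(s[0]+s[3]-s[1]-s[2]); print("box y ang",np.degrees(np.arctan2(d[1],d[0])))
f=np.array([plane("top",*T1(*p),.006)[:2] for p in[(58,290),(222,268),(84,458)]]); print("holder plate",f,(f[1]+f[2])/2)
f=np.array([plane("side",*S1(*p),.006)[:2] for p in[(127,236),(277,191),(241,270),(138,216)]]); print("side bolts",f,(f[0]+f[1])/2)
for n,im in(("top",(100,243,100)),):
  print("jar top",plane("top",*T1(187,107),.062),"tw",plane("top",361,277,.005),plane("top",428,283,.005))
print("stub studs",plane("top",187,210,.107),plane("top",190,265,.107))
st=r.read_state();print(st["ee_pos"],R.from_quat(st["eef_rot"]).as_matrix())
E
```

```text
bar [[ 0.5665 -0.1582]
 [ 0.5586 -0.1492]
 [ 0.4945 -0.2258]
 [ 0.4875 -0.2165]] [ 0.5268 -0.1874] len 0.09829217931642832 ang -136.70341458702023
bar tri (array([ 0.527 , -0.1875,  0.1151]), np.float64(0.0008718713003156802)) [ 0.5271 -0.1863  0.116 ]
lock top [0.5316 0.1836 0.116 ] side [0.531 0.183 0.116] (array([0.5312, 0.1834, 0.1165]), np.float64(0.0007738950408206114))
[[0.5651 0.2229]
 [0.5706 0.1506]
 [0.498  0.1455]
 [0.4926 0.2174]] [0.5316 0.1841]
box y ang 94.34524760532095
holder plate [[ 0.5562 -0.15  ]
 [ 0.5645 -0.217 ]
 [ 0.4884 -0.1587]] [ 0.5264 -0.1878]
side bolts [[ 0.5563 -0.1501]
 [ 0.4964 -0.2277]
 [ 0.4884 -0.1584]
 [ 0.5581 -0.1679]] [ 0.5264 -0.1889]
jar top [ 0.6234 -0.1944  0.062 ] tw [ 0.4266 -0.1149  0.005 ] [ 0.4109 -0.2752  0.005 ]
stub studs [0.5827 0.2778 0.107 ] [0.4622 0.2679 0.107 ]
[0.1514 0.6063 0.1928] [[-0.9702  0.2423 -0.0001]
 [ 0.2423  0.9702 -0.0004]
 [ 0.     -0.0004 -1.    ]]
```

Both views agree to about 1 mm. The holder and key are at (0.5265,-0.188), with the bar at 43.3°. The lock is at (0.5314,0.1836), with the box's y axis at 94.3°. Moving now.

{"name": "arm_command", "arguments": {
  "moves": [-2.8, -0.9, -0.3, 0, -2.8, -0.9, -0.3, 0, -2.8, -0.9, -0.3, 0, -2.8, -0.9, -0.3, 0, -2.8, -0.9, -0.3, 0, -2.8, -0.9, -0.3, 0, -2.8, -0.9, -0.3, 0, -2.8, -0.9, -0.3, 0, -2.8, -0.9, -0.3, 0, -2.8, -0.9, -0.3, 0, -2.8, -0.9, -0.3, 0, -2.8, -0.9, -0.3, 0],
  "fingers": 100,
  "squeeze": 60
}}

```text
time: 1.3
ee_pos: [0.4523, 0.4193, 0.2293]
eef_rot: [0.122, 0.993, 0.0, 0.0]
ft_force: [0.0, 0.2, 0.6]
width: 0.087
grip_force: 0.0
```

{"name": "arm_command", "arguments": {
  "moves": [-1.4, -3.6, 0, 0, -1.4, -3.6, 0, 0, -1.4, -3.6, 0, 0, -1.4, -3.6, 0, 0, -1.4, -3.6, 0, 0, -1.4, -3.6, 0, 0, -1.4, -3.6, 0, 0, -1.4, -3.6, 0, 0, -1.4, -3.6, 0, 0, -1.4, -3.6, 0, 0, -1.4, -3.6, 0, 0, -1.4, -3.6, 0, 0]
}}

```text
time: 2.3
ee_pos: [0.5094, -0.0415, 0.2293]
eef_rot: [0.122, 0.993, 0.0, 0.0]
ft_force: [0.6, 0.0, -0.3]
width: 0.0865
grip_force: 0.0
```

{"name": "arm_command", "arguments": {
  "moves": [-1.4, -3.6, 0, 0, -1.4, -3.6, 0, 0, -1.4, -3.5, 0, 0, -1.2, -3.2, 0, 0, 0, 0, 0, 7, 0, 0, 0, 7, 0, 0, 0, 7, 0, 0, 0, 7, 0, 0, 0, 7, 0, 0, 0, 7, 0, 0, 0, 7, 0, 0, 0, 7]
}}

```text
time: 3.3
ee_pos: [0.5282, -0.1875, 0.229]
eef_rot: [0.576, 0.817, 0.0, -0.0]
ft_force: [1.0, -0.2, -0.9]
width: 0.0873
grip_force: 0.0
```

{"name": "arm_command", "arguments": {
  "moves": [0, 0, 0, 7, 0, 0, 0, 7, 0, 0, 0, 7, 0, 0, 0, 7, 0, 0, 0, 7, 0, 0, 0, 7, 0, 0, 0, 7, 0, 0, 0, 7, 0, 0, 0, 7, 0, 0, 0, 3.7, 0, 0, 0, 0, 0, 0, 0, 0]
}}

```text
time: 4.3
ee_pos: [0.5282, -0.1875, 0.229]
eef_rot: [0.929, 0.37, -0.0, -0.0]
ft_force: [-0.7, -0.1, 0.8]
width: 0.0871
grip_force: 0.0
```

```bash
cat > d.py <<'E'
import sys
from h import *
# usage: d.py x y z phi(world angle of tool y, deg)
st=r.read_state(); M=R.from_quat(st["eef_rot"]).as_matrix(); phi=np.degrees(np.arctan2(M[1,1],M[0,1]))
print("t",round(st["time"],2),"pos",st["ee_pos"].round(4),"phi",phi.round(2),"tilt",M[:,2].round(4),"q7",st["joint_positions"][6].round(3),"F",st["ft_force"].round(1),"T",st["torque"].round(2),"w",round(st["width"],4),"g",round(st["grip_force"],1))
if len(sys.argv)>1:
    x,y,z,f=map(float,sys.argv[1:])
    print("cm",(100*M.T@(np.array([x,y,z])-st["ee_pos"])).round(2),"turn",round((phi-f+180)%360-180,2))
E
python3 d.py .5268 -.1875 .096 -46.7
```

```text
t 4.3 pos [ 0.5282 -0.1875  0.229 ] phi -46.57 tilt [-1.e-04  1.e-04 -1.e+00] q7 -0.407 F [-0.7 -0.1  0.8] T [-0.13  0.11  0.02] w 0.0871 g 0.0
cm [-0.11 -0.1  13.3 ] turn 0.13
```

{"name": "arm_command", "arguments": {
  "moves": [-0.1, -0.1, 2.5, 0.1, 0, 0, 2.5, 0, 0, 0, 2.5, 0, 0, 0, 2.5, 0, 0, 0, 1.5, 0, 0, 0, 1, 0, 0, 0, 0.8, 0, 0, 0, 0, 0]
}}

```text
time: 4.97
ee_pos: [0.5264, -0.1874, 0.095]
eef_rot: [0.93, 0.368, -0.001, -0.0]
ft_force: [-0.2, 0.3, 0.4]
width: 0.0872
grip_force: 0.0
```

{"name": "arm_command", "arguments": {
  "moves": [0, 0, 0, 0, 0, 0, 0, 0, 0, 0, 0, 0, 0, 0, 0, 0, 0, 0, 0, 0, 0, 0, 0, 0, 0, 0, 0, 0, 0, 0, 0, 0],
  "fingers": 0,
  "squeeze": 25
}}

```text
time: 5.63
ee_pos: [0.5269, -0.1875, 0.0961]
eef_rot: [0.93, 0.368, 0.0, -0.0]
ft_force: [0.6, 0.2, -0.1]
width: 0.0413
grip_force: 0.0
```

```bash
python3 d.py .5268 -.1875 .096 -46.7
```

```text
t 5.63 pos [ 0.5269 -0.1875  0.0961] phi -46.82 tilt [ 1.e-04  1.e-04 -1.e+00] q7 -0.331 F [ 0.6  0.2 -0.1] T [-0.06  0.12  0.03] w 0.0413 g 0.0
cm [-0.   -0.01  0.01] turn -0.12
```

{"name": "arm_command", "arguments": {
  "moves": [0, 0, 0, 0, 0, 0, 0, 0, 0, 0, 0, 0, 0, 0, 0, 0, 0, 0, 0, 0, 0, 0, 0, 0, 0, 0, 0, 0, 0, 0, 0, 0, 0, 0, 0, 0],
  "squeeze": 60
}}

```text
time: 6.38
ee_pos: [0.5269, -0.1875, 0.096]
eef_rot: [0.93, 0.368, 0.0, -0.0]
ft_force: [-0.1, -0.0, 0.1]
width: 0.0006
grip_force: 0.0
```

```bash
python3 d.py .5314 .1836 .26 -46.7
```

```text
t 6.38 pos [ 0.5269 -0.1875  0.096 ] phi -46.82 tilt [-0.e+00  1.e-04 -1.e+00] q7 -0.331 F [-0.1 -0.   0.1] T [-0.08  0.08  0.01] w 0.0006 g 0.0
cm [ 25.73 -26.76 -16.4 ] turn -0.12
```

The fingers shut on nothing, so I'll look.

```bash
python3 - <<'E'
from h import *
b=np.hstack([crop("side",330,75,100,130,4),crop("top",350,175,100,130,4)])
cv2.imwrite("pics/c3.png",b)
print(proj("top",[.5268,-.1875,.096]),proj("side",[.5268,-.1875,.096]))
E
```

```text
[396.87135002 233.49373591] [393.98583293 149.1302267 ]
```

View pics/c3.png

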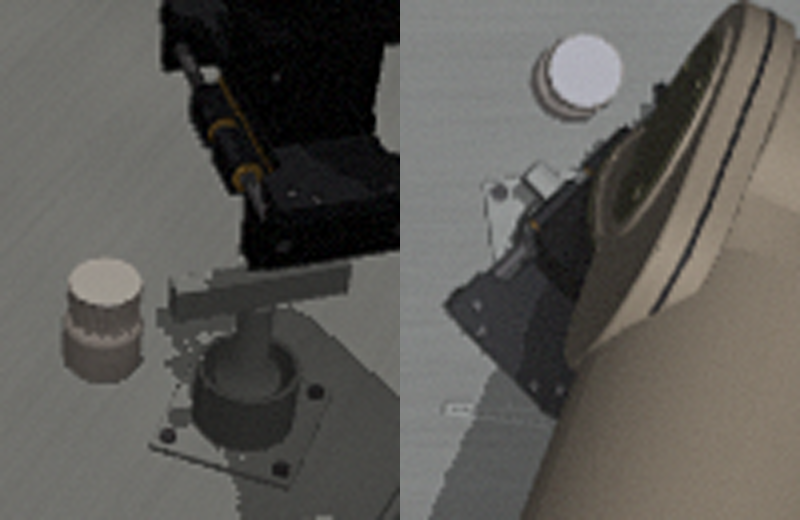

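```bash
python3 - <<'E'
from h import *
st=r.read_state();M=R.from_quat(st["eef_rot"]).as_matrix();p=st["ee_pos"]
for q in [(0,0,0),(0,0,-.07),(.0375,-.095,-.07),(-.0375,-.095,-.07),(.0375,.095,-.07),(-.0375,.095,-.07),(0.0375,-.095,-.15),(-0.0375,-.095,-.15)]:
    w=p+M@np.array(q); a=proj("side",w);b=proj("top",w)
    print(q,w.round(3),((a-[330,75])*4).round(),((b-[350,175])*4+[400,0]).round())
E
```

```text
(0, 0, 0) [ 0.527 -0.188  0.096] [256. 296.] [588. 234.]
(0, 0, -0.07) [ 0.527 -0.188  0.166] [270. 194.] [613. 229.]
(0.0375, -0.095, -0.07) [ 0.489 -0.093  0.166] [260. 326.] [430. 304.]
(-0.0375, -0.095, -0.07) [ 0.435 -0.144  0.166] [408. 302.] [533. 412.]
(0.0375, 0.095, -0.07) [ 0.619 -0.231  0.166] [149.  99.] [690.  51.]
(-0.0375, 0.095, -0.07) [ 0.565 -0.283  0.166] [279.  80.] [794. 154.]
(0.0375, -0.095, -0.15) [ 0.489 -0.093  0.246] [279. 192.] [447. 305.]
(-0.0375, -0.095, -0.15) [ 0.435 -0.144  0.246] [438. 168.] [560. 423.]
```

The gripper appears about 40 mm higher than the reported TCP implies. I'll raise it and check the visible fingertips against the projected TCP.

{"name": "arm_command", "arguments": {
  "moves": [0, 0, -2, 0, 0, 0, -3, 0, 0, 0, -3, 0, 0, 0, -2, 0, 0, 0, 0, 0]
}}

```text
time: 6.9
ee_pos: [0.5288, -0.1885, 0.2002]
eef_rot: [0.93, 0.368, 0.003, 0.001]
ft_force: [0.3, 0.4, -0.3]
width: 0.0006
grip_force: 0.0
```

```bash
python3 d.py; python3 - <<'E'
from h import *
p=r.read_state()["ee_pos"]
ims=[]
for n,u,v in(("side",330,40),("top",350,175)):
    im=crop(n,u,v,100,150,4)
    for dz in(0,.019,.04,.07):
        a=(proj(n,p+[0,0,dz])-[u,v])*4; cv2.circle(im,tuple(int(i) for i in a),3,(0,0,255) if dz==0 else (0,255,255),-1)
    ims.append(im)
cv2.imwrite("pics/c4.png",np.hstack(ims))
E
```

```text
t 6.9 pos [ 0.5288 -0.1885  0.2002] phi -46.85 tilt [ 6.e-03 -5.e-04 -1.e+00] q7 -0.398 F [ 0.3  0.4 -0.3] T [-0.09  0.1   0.04] w 0.0006 g 0.0
```

View pics/c4.png

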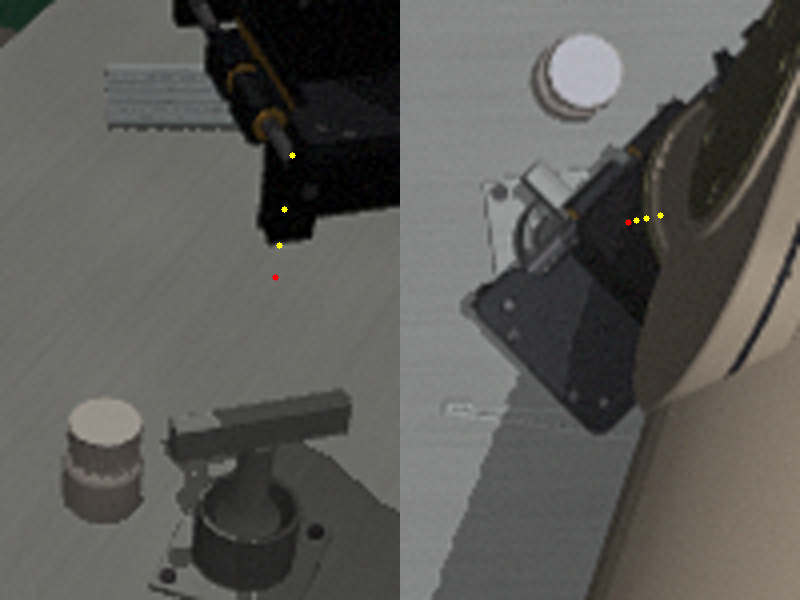

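The fingertips at crop (285,240) sit roughly 20 to 25 mm above the reported TCP at (275,278). I'll quantify this numerically now that the arm is settled.

```bash
python3 - <<'E'
from h import *
im=r.camera("side").astype(int).max(2); st=r.read_state();p=st["ee_pos"];M=R.from_quat(st["eef_rot"]).as_matrix()
print(p)
print("lowest dark row per column",[(u,int(np.where(im[60:115,u]<45)[0].max()+60)) for u in range(392,416) if (im[60:115,u]<45).any()])
for dz in(0,.01,.02,.025,.03,.04):
    print(dz,[proj("side",p+M@np.array([x,y,-dz])).round(1) for x,y in((.0095,-.015),(-.0095,-.015),(.0095,.015),(-.0095,.015),(.0,.0))])
E
```

```text
[ 0.52665005 -0.18734421  0.19546138]
lowest dark row per column [(392, 77), (393, 77), (394, 77), (395, 98), (396, 99), (397, 102), (398, 102), (399, 102), (400, 102), (401, 102), (402, 102), (403, 101), (404, 101), (405, 101), (406, 101), (407, 101), (408, 99), (409, 96), (410, 95), (411, 95), (412, 95), (413, 95), (414, 95), (415, 95)]
0 [array([397.2, 117. ]), array([406.2, 115.6]), array([392.4, 108.2]), array([401.3, 106.9]), array([399.2, 111.9])]
0.01 [array([397.7, 112.9]), array([406.9, 111.5]), array([392.9, 104.1]), array([401.9, 102.8]), array([399.8, 107.8])]
0.02 [array([398.3, 108.7]), array([407.5, 107.4]), array([393.4,  99.9]), array([402.5,  98.6]), array([400.4, 103.6])]
0.025 [array([398.6, 106.6]), array([407.9, 105.2]), array([393.7,  97.8]), array([402.8,  96.5]), array([400.7, 101.5])]
0.03 [array([398.9, 104.5]), array([408.2, 103.1]), array([393.9,  95.7]), array([403.1,  94.4]), array([401. ,  99.4])]
0.04 [array([399.5, 100.1]), array([408.9,  98.8]), array([394.5,  91.4]), array([403.7,  90.1]), array([401.6,  95. ])]
```

The tips are really about 30 mm above the reported TCP height, and lateral position matches. I'll open, then descend to a reported z of about 0.068.

{"name": "arm_command", "arguments": {
  "moves": [0, 0, 0, 0, 0, 0, 0, 0, 0, 0, 0, 0, 0, 0, 0, 0, 0, 0, 0, 0, 0, 0, 0, 0, 0, 0, 0, 0, 0, 0, 0, 0, 0, 0, 0, 0],
  "fingers": 60
}}

```text
time: 7.8
ee_pos: [0.5269, -0.1876, 0.196]
eef_rot: [0.93, 0.368, 0.0, -0.0]
ft_force: [-0.3, 0.3, -1.1]
width: 0.0492
grip_force: 0.0
```

{"name": "arm_command", "arguments": {
  "moves": [0, 0, 2.5, 0, 0, 0, 2.5, 0, 0, 0, 2.5, 0, 0, 0, 2, 0, 0, 0, 1.3, 0, 0, 0, 1, 0, 0, 0, 1, 0, 0, 0, 0, 0]
}}

```text
time: 8.47
ee_pos: [0.5263, -0.1873, 0.0667]
eef_rot: [0.93, 0.368, -0.001, -0.0]
ft_force: [-0.1, 0.4, -0.2]
width: 0.0521
grip_force: 0.0
```

{"name": "arm_command", "arguments": {
  "moves": [0, 0, 0, 0, 0, 0, 0, 0, 0, 0, 0, 0, 0, 0, 0, 0, 0, 0, 0, 0, 0, 0, 0, 0, 0, 0, 0, 0, 0, 0, 0, 0, 0, 0, 0, 0, 0, 0, 0, 0, 0, 0, 0, 0],
  "fingers": 0
}}

```text
time: 9.38
ee_pos: [0.527, -0.1876, 0.0681]
eef_rot: [0.93, 0.368, 0.0, 0.0]
ft_force: [0.5, -0.4, 0.7]
width: 0.0137
grip_force: 59.9
```

```bash
python3 d.py .5268 -.1875 .068 -46.7
```

```text
t 9.38 pos [ 0.527  -0.1876  0.0681] phi -46.83 tilt [ 3.e-04 -0.e+00 -1.e+00] q7 -0.306 F [ 0.5 -0.4  0.7] T [-0.19 -0.01 -0.  ] w 0.0137 g 59.9
cm [-0.   -0.02  0.01] turn -0.13
```

Gripped (13.7 mm, 60 N). Lifting.

{"name": "arm_command", "arguments": {
  "moves": [0, 0, -0.5, 0, 0, 0, -1, 0, 0, 0, -1.5, 0, 0, 0, -2, 0, 0, 0, -2, 0, 0, 0, -2, 0, 0, 0, -2, 0, 0, 0, -2, 0, 0, 0, -1.2, 0, 0, 0, 0, 0]
}}

```text
time: 10.22
ee_pos: [0.5278, -0.1881, 0.2127]
eef_rot: [0.93, 0.368, 0.002, 0.001]
ft_force: [-0.1, 0.1, -4.3]
width: 0.0134
grip_force: 59.9
```

```bash
python3 d.py .5316 .1835 .21 96
```

```text
t 10.22 pos [ 0.5278 -0.1881  0.2127] phi -46.84 tilt [ 3.7e-03 -1.0e-04 -1.0e+00] q7 -0.404 F [-0.1  0.1 -4.3] T [-0.12  0.08 -0.04] w 0.0134 g 59.9
cm [ 25.69 -26.85   0.27] turn -142.84
```

{"name": "arm_command", "arguments": {
  "moves": [2.1, -2.2, 0, 0, 2.1, -2.2, 0, 0, 2.1, -2.2, 0, 0, 2.2, -2.3, 0, 0, 2.2, -2.3, 0, 0, 2.2, -2.3, 0, 0, 2.2, -2.3, 0, 0, 2.2, -2.3, 0, 0, 2.2, -2.3, 0, 0, 2.1, -2.2, 0, 0, 2.1, -2.2, 0, 0, 2, -1.9, 0, 0]
}}

```text
time: 11.22
ee_pos: [0.5305, 0.185, 0.2087]
eef_rot: [0.93, 0.368, -0.001, -0.0]
ft_force: [0.3, -0.2, -4.2]
width: 0.0138
grip_force: 59.9
```

{"name": "arm_command", "arguments": {
  "moves": [0, 0, 0, -7, 0, 0, 0, -7, 0, 0, 0, -7, 0, 0, 0, -7, 0, 0, 0, -7, 0, 0, 0, -7, 0, 0, 0, -7, 0, 0, 0, -7, 0, 0, 0, -7, 0, 0, 0, -7, 0, 0, 0, -7, 0, 0, 0, -7]
}}

```text
time: 12.22
ee_pos: [0.5309, 0.1827, 0.2086]
eef_rot: [0.442, 0.897, -0.001, -0.001]
ft_force: [0.0, -1.0, -3.8]
width: 0.0137
grip_force: 59.9
```

{"name": "arm_command", "arguments": {
  "moves": [0, 0, 0, -7, 0, 0, 0, -7, 0, 0, 0, -7, 0, 0, 0, -7, 0, 0, 0, -7, 0, 0, 0, -7, 0, 0, 0, -7, 0, 0, 0, -7, 0, 0, 0, -3, 0, 0, 0, 0, 0, 0, 0, 0, 0, 0, 0, 0]
}}

```text
time: 13.22
ee_pos: [0.5313, 0.1828, 0.2093]
eef_rot: [-0.053, 0.999, -0.0, -0.001]
ft_force: [0.3, -0.6, -3.2]
width: 0.0137
grip_force: 59.9
```

```bash
python3 d.py .5316 .1835 .165 96; python3 - <<'E'
from h import *
cv2.imwrite("pics/c5.png",np.hstack([crop("side",250,185,100,120,4),crop("top",185,185,100,120,4)]))
E
```

```text
t 13.22 pos [0.5313 0.1828 0.2093] phi 96.04 tilt [-1.e-03 -4.e-04 -1.e+00] q7 1.322 F [ 0.3 -0.6 -3.2] T [-0.    0.02  0.04] w 0.0137 g 59.9
cm [-0.04  0.06  4.43] turn 0.04
```

View pics/c5.png

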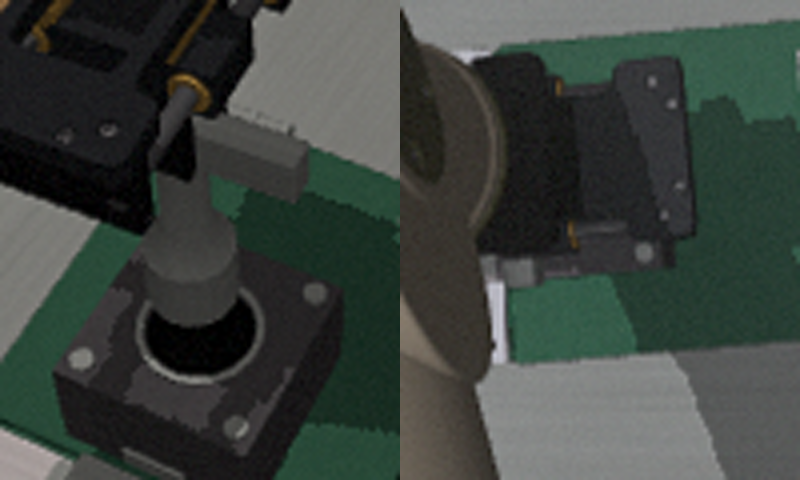

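The side crop shows the barrel spanning x 147–238 with its bottom at y≈326, above the ring centred at (200,331). I'll compare with the projection.

```bash
python3 - <<'E'
from h import *
p=r.read_state()["ee_pos"]
def show(c,z,rad):
    a=[(proj("side",[c[0]+rad*np.cos(t),c[1]+rad*np.sin(t),z])-[250,185]+.5)*4 for t in np.linspace(0,6.28,60)]
    a=np.array(a); return a.min(0).round(),a.max(0).round()
print(show([*p[:2]],p[2]-.0621,.019)); print(show([.5314,.1835],.116,.023))
E
```

```text
(array([149., 247.]), array([242., 324.]))
(array([144., 284.]), array([254., 376.]))
```

{"name": "arm_command", "arguments": {
  "moves": [0.1, 0.1, 0, 0, 0, 0, 1, 0, 0, 0, 1, 0, 0, 0, 1, 0, 0, 0, 0.8, 0, 0, 0, 0.5, 0, 0, 0, 0, 0, 0, 0, 0, 0]
}}

```text
time: 13.98
ee_pos: [0.5304, 0.1838, 0.1668]
eef_rot: [-0.054, 0.999, -0.0, -0.0]
ft_force: [0.2, -0.2, -3.5]
width: 0.0137
grip_force: 59.9
```

```bash
python3 d.py .5316 .1835 .160 96
```

```text
t 13.98 pos [0.5304 0.1838 0.1668] phi 96.17 tilt [-5.e-04 -3.e-04 -1.e+00] q7 1.33 F [ 0.2 -0.2 -3.5] T [ 0.05 -0.01  0.02] w 0.0137 g 59.9
cm [-0.12 -0.04  0.68] turn 0.17
```

In the well with no side force. I'll lower gently onto the spindle.

{"name": "arm_command", "arguments": {
  "moves": [0, 0, 0.2, 0, 0, 0, 0.2, 0, 0, 0, 0.2, 0, 0, 0, 0, 0, 0, 0, 0, 0]
}}

```text
time: 14.4
ee_pos: [0.5304, 0.1839, 0.161]
eef_rot: [-0.054, 0.999, 0.0, -0.0]
ft_force: [-0.4, -0.5, -4.2]
width: 0.0138
grip_force: 59.9
```

{"name": "arm_command", "arguments": {
  "moves": [0, 0, 0.1, 0, 0, 0, 0, 0, 0, 0, 0, 0]
}}

```text
time: 14.65
ee_pos: [0.5305, 0.1839, 0.1601]
eef_rot: [-0.054, 0.999, 0.0, 0.0]
ft_force: [0.3, -0.7, -4.5]
width: 0.0139
grip_force: 59.9
```

{"name": "arm_command", "arguments": {
  "moves": [0, 0, 0.1, 0, 0, 0, 0, 0, 0, 0, 0, 0]
}}

```text
time: 14.9
ee_pos: [0.5308, 0.1841, 0.1598]
eef_rot: [-0.054, 0.999, 0.0, 0.0]
ft_force: [-0.9, -0.2, 3.4]
width: 0.0137
grip_force: 59.9
```

Resting on the spindle with about 7 N. I'll sweep clockwise slowly.

{"name": "arm_command", "arguments": {
  "moves": [0, 0, 0, 2, 0, 0, 0, 2, 0, 0, 0, 2, 0, 0, 0, 2, 0, 0, 0, 2, 0, 0, 0, 2, 0, 0, 0, 0]
}}

```text
time: 15.48
ee_pos: [0.5315, 0.1841, 0.1599]
eef_rot: [0.052, 0.999, 0.001, 0.001]
ft_force: [1.0, 0.1, 4.5]
width: 0.0135
grip_force: 59.9
```

{"name": "arm_command", "arguments": {
  "moves": [0, 0, 0, 2, 0, 0, 0, 2, 0, 0, 0, 2, 0, 0, 0, 2, 0, 0, 0, 2, 0, 0, 0, 2, 0, 0, 0, 0]
}}

```text
time: 16.07
ee_pos: [0.5314, 0.1839, 0.1598]
eef_rot: [0.155, 0.988, 0.0, 0.001]
ft_force: [1.8, -0.4, 4.9]
width: 0.0138
grip_force: 59.9
```

```bash
python3 d.py
```

```text
t 16.07 pos [0.5314 0.1839 0.1598] phi 72.13 tilt [ 2.1e-03  6.0e-04 -1.0e+00] q7 0.921 F [ 1.8 -0.4  4.9] T [-0.23 -0.54  0.06] w 0.0138 g 59.9
```

{"name": "arm_command", "arguments": {
  "moves": [0, 0, 0, 2, 0, 0, 0, 2, 0, 0, 0, 2, 0, 0, 0, 2, 0, 0, 0, 2, 0, 0, 0, 2, 0, 0, 0, 0]
}}

```text
time: 16.65
ee_pos: [0.5312, 0.1839, 0.1598]
eef_rot: [0.257, 0.966, 0.0, 0.001]
ft_force: [0.5, 0.5, 5.1]
width: 0.0136
grip_force: 59.9
```

{"name": "arm_command", "arguments": {
  "moves": [0, 0, 0, 2, 0, 0, 0, 2, 0, 0, 0, 2, 0, 0, 0, 2, 0, 0, 0, 2, 0, 0, 0, 2, 0, 0, 0, 0]
}}

```text
time: 17.23
ee_pos: [0.5311, 0.184, 0.1598]
eef_rot: [0.357, 0.934, 0.001, 0.001]
ft_force: [0.7, -0.1, 5.8]
width: 0.0132
grip_force: 59.9
```

```bash
python3 d.py
```

```text
t 17.23 pos [0.5311 0.184  0.1598] phi 48.17 tilt [ 1.4e-03  7.0e-04 -1.0e+00] q7 0.512 F [ 0.7 -0.1  5.8] T [-0.23 -0.23 -0.02] w 0.0132 g 59.9
```

{"name": "arm_command", "arguments": {
  "moves": [0, 0, 0, 2, 0, 0, 0, 2, 0, 0, 0, 2, 0, 0, 0, 2, 0, 0, 0, 0]
}}

```text
time: 17.65
ee_pos: [0.5311, 0.1841, 0.1598]
eef_rot: [0.421, 0.907, 0.001, 0.0]
ft_force: [0.1, 0.2, 6.6]
width: 0.0136
grip_force: 59.9
```

{"name": "arm_command", "arguments": {
  "moves": [0, 0, 0, 2, 0, 0, 0, 2, 0, 0, 0, 2, 0, 0, 0, 2, 0, 0, 0, 0]
}}

```text
time: 18.07
ee_pos: [0.531, 0.1841, 0.1598]
eef_rot: [0.483, 0.875, 0.001, 0.0]
ft_force: [0.7, -0.4, 6.4]
width: 0.0134
grip_force: 59.9
```

{"name": "arm_command", "arguments": {
  "moves": [0, 0, 0, 2, 0, 0, 0, 2, 0, 0, 0, 2, 0, 0, 0, 2, 0, 0, 0, 0]
}}

```text
time: 18.48
ee_pos: [0.531, 0.1842, 0.1598]
eef_rot: [0.543, 0.84, 0.001, 0.0]
ft_force: [1.7, -0.4, 6.1]
width: 0.0133
grip_force: 59.9
```

```bash
python3 d.py
```

```text
t 18.48 pos [0.531  0.1842 0.1598] phi 24.18 tilt [ 1.4e-03  9.0e-04 -1.0e+00] q7 0.103 F [ 1.7 -0.4  6.1] T [-0.13 -0.13  0.01] w 0.0133 g 59.9
```

{"name": "arm_command", "arguments": {
  "moves": [0, 0, 0, 2, 0, 0, 0, 2, 0, 0, 0, 2, 0, 0, 0, 0]
}}

```text
time: 18.82
ee_pos: [0.531, 0.1842, 0.1597]
eef_rot: [0.587, 0.81, 0.001, 0.0]
ft_force: [0.6, -1.0, 5.4]
width: 0.0138
grip_force: 59.9
```

{"name": "arm_command", "arguments": {
  "moves": [0, 0, 0, 2, 0, 0, 0, 2, 0, 0, 0, 2, 0, 0, 0, 0]
}}

```text
time: 19.15
ee_pos: [0.531, 0.1842, 0.1596]
eef_rot: [0.628, 0.778, 0.001, 0.0]
ft_force: [0.3, 0.1, 5.7]
width: 0.0136
grip_force: 59.9
```

{"name": "arm_command", "arguments": {
  "moves": [0, 0, 0, 2, 0, 0, 0, 2, 0, 0, 0, 2, 0, 0, 0, 0]
}}

```text
time: 19.48
ee_pos: [0.5309, 0.1842, 0.1595]
eef_rot: [0.668, 0.744, 0.001, 0.0]
ft_force: [1.2, 0.4, 4.7]
width: 0.0134
grip_force: 59.9
```

```bash
python3 d.py
```

```text
t 19.48 pos [0.5309 0.1842 0.1595] phi 6.2 tilt [ 1.1e-03  7.0e-04 -1.0e+00] q7 -0.202 F [1.2 0.4 4.7] T [-0.03 -0.27 -0.  ] w 0.0134 g 59.9
```

No drop over the full quarter, so the key is probably off-centre; the socket has only ±0.9 mm of play. I'll lift slightly and probe the well walls to find its centre.

{"name": "arm_command", "arguments": {
  "moves": [0, 0, -0.3, 0, 0, 0, 0, 0, 0, 0.3, 0, 0, 0, 0.2, 0, 0, 0, 0, 0, 0, 0, 0, 0, 0]
}}

```text
time: 19.98
ee_pos: [0.535, 0.1842, 0.1614]
eef_rot: [0.668, 0.744, -0.001, -0.0]
ft_force: [-2.0, -0.3, -5.0]
width: 0.0136
grip_force: 59.9
```

```bash
python3 d.py
```

```text
t 19.98 pos [0.535  0.1842 0.1614] phi 6.19 tilt [-1.5e-03 -7.0e-04 -1.0e+00] q7 -0.196 F [-2.  -0.3 -5. ] T [-0.17  0.55  0.03] w 0.0136 g 59.9
```

{"name": "arm_command", "arguments": {
  "moves": [0, -0.4, 0, 0, 0, -0.4, 0, 0, 0, -0.2, 0, 0, 0, 0, 0, 0, 0, 0, 0, 0]
}}

```text
time: 20.4
ee_pos: [0.5261, 0.1832, 0.1624]
eef_rot: [0.668, 0.744, 0.001, 0.0]
ft_force: [3.2, -0.1, -5.0]
width: 0.0137
grip_force: 59.9
```

```bash
python3 d.py
```

```text
t 20.4 pos [0.5261 0.1832 0.1624] phi 6.17 tilt [ 1.6e-03  4.0e-04 -1.0e+00] q7 -0.211 F [ 3.2 -0.1 -5. ] T [-0.29 -1.14 -0.01] w 0.0137 g 59.9
```

{"name": "arm_command", "arguments": {
  "moves": [0, 0.5, 0, 0, 0.3, 0, 0, 0, 0.2, 0, 0, 0, 0, 0, 0, 0, 0, 0, 0, 0]
}}

```text
time: 20.82
ee_pos: [0.5302, 0.188, 0.162]
eef_rot: [0.668, 0.744, -0.0, 0.0]
ft_force: [1.9, -4.4, -2.5]
width: 0.0137
grip_force: 59.9
```

```bash
python3 d.py
```

```text
t 20.82 pos [0.5302 0.188  0.162 ] phi 6.14 tilt [ 0.     -0.0012 -1.    ] q7 -0.212 F [ 1.9 -4.4 -2.5] T [-1.39 -0.48 -0.01] w 0.0137 g 59.9
```

{"name": "arm_command", "arguments": {
  "moves": [-0.4, 0, 0, 0, -0.4, 0, 0, 0, -0.2, 0, 0, 0, 0, 0, 0, 0, 0, 0, 0, 0]
}}

```text
time: 21.23
ee_pos: [0.5309, 0.1792, 0.162]
eef_rot: [0.668, 0.744, 0.0, -0.0]
ft_force: [-0.7, -0.5, -4.4]
width: 0.0133
grip_force: 59.9
```

```bash
python3 d.py
```

```text
t 21.23 pos [0.5309 0.1792 0.162 ] phi 6.18 tilt [-2.e-04  6.e-04 -1.e+00] q7 -0.195 F [-0.7 -0.5 -4.4] T [-0.08  0.01 -0.02] w 0.0133 g 59.9
```

{"name": "arm_command", "arguments": {
  "moves": [-0.1, 0, 0, 0, 0, 0, 0, 0, 0, 0, 0, 0]
}}

```text
time: 21.48
ee_pos: [0.531, 0.1785, 0.1621]
eef_rot: [0.668, 0.744, 0.0, -0.0]
ft_force: [-0.6, 2.0, -4.0]
width: 0.0137
grip_force: 59.9
```

```bash
python3 d.py
```

```text
t 21.48 pos [0.531  0.1785 0.1621] phi 6.2 tilt [-0.e+00  7.e-04 -1.e+00] q7 -0.194 F [-0.6  2.  -4. ] T [0.44 0.   0.  ] w 0.0137 g 59.9
```

{"name": "arm_command", "arguments": {
  "moves": [0.5, 0, 0, 0, 0, 0, 0.2, 0, 0, 0, 0.1, 0, 0, 0, 0, 0]
}}

```text
time: 21.82
ee_pos: [0.5308, 0.1835, 0.1596]
eef_rot: [0.668, 0.744, 0.001, -0.0]
ft_force: [-1.9, 1.4, 1.8]
width: 0.0136
grip_force: 59.9
```

```bash
python3 d.py .5306 .183 .1595 6
```

```text
t 21.82 pos [0.5308 0.1835 0.1596] phi 6.2 tilt [ 7.e-04  9.e-04 -1.e+00] q7 -0.201 F [-1.9  1.4  1.8] T [ 0.41  0.41 -0.01] w 0.0136 g 59.9
cm [-0.05 -0.03  0.01] turn 0.2
```

{"name": "arm_command", "arguments": {
  "moves": [0, 0, 0, -2, 0, 0, 0, -2, 0, 0, 0, -2, 0, 0, 0, -2, 0, 0, 0, -2, 0, 0, 0, -2]
}}

```text
time: 22.32
ee_pos: [0.5311, 0.1828, 0.1597]
eef_rot: [0.586, 0.81, 0.001, 0.0]
ft_force: [-0.1, 0.9, 3.2]
width: 0.0138
grip_force: 59.9
```

{"name": "arm_command", "arguments": {
  "moves": [0, 0, 0, -2, 0, 0, 0, -2, 0, 0, 0, -2, 0, 0, 0, -2, 0, 0, 0, -2, 0, 0, 0, -2]
}}

```text
time: 22.82
ee_pos: [0.5313, 0.1827, 0.1598]
eef_rot: [0.498, 0.867, 0.001, 0.0]
ft_force: [0.9, -0.3, 2.9]
width: 0.0136
grip_force: 59.9
```

```bash
python3 d.py .5306 .183 .1595 6
```

```text
t 22.82 pos [0.5313 0.1827 0.1598] phi 30.25 tilt [ 1.4e-03  5.0e-04 -1.0e+00] q7 0.209 F [ 0.9 -0.3  2.9] T [-0.08  0.15  0.01] w 0.0136 g 59.9
cm [ 0.06 -0.04  0.03] turn 24.25
```

{"name": "arm_command", "arguments": {
  "moves": [0, 0, 0, -2, 0, 0, 0, -2, 0, 0, 0, -2, 0, 0, 0, -2, 0, 0, 0, -2, 0, 0, 0, -2]
}}

```text
time: 23.32
ee_pos: [0.5313, 0.1827, 0.1598]
eef_rot: [0.405, 0.914, 0.001, 0.001]
ft_force: [1.0, 0.0, 3.2]
width: 0.0135
grip_force: 59.9
```

{"name": "arm_command", "arguments": {
  "moves": [0, 0, 0, -2, 0, 0, 0, -2, 0, 0, 0, -2, 0, 0, 0, -2, 0, 0, 0, -2, 0, 0, 0, -2]
}}

```text
time: 23.82
ee_pos: [0.5313, 0.1827, 0.1598]
eef_rot: [0.307, 0.952, 0.0, 0.001]
ft_force: [-0.1, -0.5, 2.9]
width: 0.0135
grip_force: 59.9
```

{"name": "arm_command", "arguments": {
  "moves": [0, 0, 0, -2, 0, 0, 0, -2, 0, 0, 0, -2, 0, 0, 0, -2, 0, 0, 0, -2, 0, 0, 0, -2]
}}

```text
time: 24.32
ee_pos: [0.5312, 0.1827, 0.1597]
eef_rot: [0.206, 0.979, 0.0, 0.001]
ft_force: [-0.9, 0.1, 3.1]
width: 0.0134
grip_force: 59.9
```

{"name": "arm_command", "arguments": {
  "moves": [0, 0, 0, -2, 0, 0, 0, -2, 0, 0, 0, -2, 0, 0, 0, -2, 0, 0, 0, -2, 0, 0, 0, -2]
}}

```text
time: 24.82
ee_pos: [0.5309, 0.1828, 0.1595]
eef_rot: [0.102, 0.995, 0.0, 0.0]
ft_force: [-0.7, 0.1, 2.1]
width: 0.0138
grip_force: 59.9
```

```bash
python3 d.py .5306 .183 .1595 6
```

```text
t 24.82 pos [0.5309 0.1828 0.1595] phi 78.25 tilt [ 7.e-04  3.e-04 -1.e+00] q7 1.027 F [-0.7  0.1  2.1] T [0.08 0.23 0.05] w 0.0138 g 59.9
cm [0.03 0.02 0.  ] turn 72.25
```

{"name": "arm_command", "arguments": {
  "moves": [0, 0, 0, -2, 0, 0, 0, -2, 0, 0, 0, -2, 0, 0, 0, 0]
}}

```text
time: 25.15
ee_pos: [0.5305, 0.1823, 0.1587]
eef_rot: [0.05, 0.999, -0.0, -0.0]
ft_force: [0.6, 1.6, -4.4]
width: 0.0134
grip_force: 59.9
```

{"name": "arm_command", "arguments": {
  "moves": [0, 0, 0, -2, 0, 0, 0, -2, 0, 0, 0, -2, 0, 0, 0, 0]
}}

```text
time: 25.48
ee_pos: [0.5307, 0.1819, 0.1586]
eef_rot: [-0.001, 1.0, -0.001, -0.0]
ft_force: [1.3, -1.0, -4.6]
width: 0.0136
grip_force: 59.9
```

{"name": "arm_command", "arguments": {
  "moves": [0, 0, 0, -2, 0, 0, 0, -2, 0, 0, 0, -2, 0, 0, 0, 0]
}}

```text
time: 25.82
ee_pos: [0.5308, 0.1819, 0.1587]
eef_rot: [-0.053, 0.999, -0.001, -0.0]
ft_force: [1.9, -2.6, -5.2]
width: 0.0136
grip_force: 60.0
```

```bash
python3 d.py .5306 .183 .1595 6
```

```text
t 25.82 pos [0.5308 0.1819 0.1587] phi 96.1 tilt [-1.0e-04 -1.1e-03 -1.0e+00] q7 1.333 F [ 1.9 -2.6 -5.2] T [-0.8  -0.35 -0.16] w 0.0136 g 60.0
cm [ 0.    0.11 -0.08] turn 90.1
```

It dropped in near φ≈80°: z fell to 0.1587 and the upward force vanished. I'll turn back a bit to relieve the load, then lower.

{"name": "arm_command", "arguments": {
  "moves": [0, 0, 0, 2, 0, 0, 0, 2, 0, 0, 0.2, 0, 0, 0, 0.2, 0, 0, 0, 0.1, 0, 0, 0, 0, 0]
}}

```text
time: 26.32
ee_pos: [0.531, 0.1824, 0.1543]
eef_rot: [-0.019, 1.0, -0.0, 0.0]
ft_force: [0.7, -4.7, 2.4]
width: 0.0133
grip_force: 60.0
```

```bash
python3 d.py .5306 .183 .14 90
```

```text
t 26.32 pos [0.531  0.1824 0.1543] phi 92.15 tilt [ 6.e-04 -3.e-04 -1.e+00] q7 1.266 F [ 0.7 -4.7  2.4] T [-1.44 -0.12 -0.11] w 0.0133 g 60.0
cm [0.03 0.06 1.43] turn 2.15
```

{"name": "arm_command", "arguments": {
  "moves": [0, -0.07, 0, 2, 0, 0, 0, 0, 0, 0, 0.3, 0, 0, 0, 0.3, 0, 0, 0, 0, 0]
}}

```text
time: 26.73
ee_pos: [0.5305, 0.182, 0.1472]
eef_rot: [-0.002, 1.0, -0.0, -0.0]
ft_force: [2.9, -2.8, -5.8]
width: 0.0134
grip_force: 59.9
```

```bash
python3 d.py .5306 .183 .14 90
```

```text
t 26.73 pos [0.5305 0.182  0.1472] phi 90.21 tilt [-5.e-04 -4.e-04 -1.e+00] q7 1.235 F [ 2.9 -2.8 -5.8] T [-0.96 -0.76 -0.02] w 0.0134 g 59.9
cm [-0.02  0.1   0.72] turn 0.21
```

{"name": "arm_command", "arguments": {
  "moves": [-0.04, -0.05, 0.2, 0, 0, 0, 0.2, 0, 0, 0, 0.2, 0, 0, 0, 0.15, 0, 0, 0, 0, 0, 0, 0, 0, 0]
}}

```text
time: 27.23
ee_pos: [0.5308, 0.1818, 0.1401]
eef_rot: [-0.002, 1.0, -0.0, -0.0]
ft_force: [0.8, -2.0, -5.3]
width: 0.0132
grip_force: 59.9
```

```bash
python3 d.py .5306 .183 .14 90
```

```text
t 27.23 pos [0.5308 0.1818 0.1401] phi 90.18 tilt [-5.e-04 -0.e+00 -1.e+00] q7 1.238 F [ 0.8 -2.  -5.3] T [-0.6  -0.33 -0.05] w 0.0132 g 59.9
cm [0.02 0.12 0.01] turn 0.18
```

{"name": "arm_command", "arguments": {
  "moves": [0, -0.03, 0.1, 0, 0, 0, 0, 0, 0, 0, 0, 0]
}}

```text
time: 27.48
ee_pos: [0.5311, 0.1818, 0.14]
eef_rot: [-0.002, 1.0, 0.0, 0.0]
ft_force: [-1.3, -1.7, 3.7]
width: 0.0136
grip_force: 59.9
```

{"name": "arm_command", "arguments": {
  "moves": [0, 0, 0, 3, 0, 0, 0, 5, 0, 0, 0, 5, 0, 0, 0, 5, 0, 0, 0, 5, 0, 0, 0, 5, 0, 0, 0, 0]
}}

```text
time: 28.07
ee_pos: [0.5311, 0.1822, 0.14]
eef_rot: [0.242, 0.97, 0.001, 0.0]
ft_force: [-1.4, -0.8, 3.8]
width: 0.0134
grip_force: 59.9
```

```bash
python3 d.py .5306 .183 .14 90
```

```text
t 28.07 pos [0.5311 0.1822 0.14  ] phi 62.0 tilt [ 4.e-04  1.e-03 -1.e+00] q7 0.759 F [-1.4 -0.8  3.8] T [-0.23  0.39  0.04] w 0.0134 g 59.9
cm [0.08 0.05 0.  ] turn -28.0
```

{"name": "arm_command", "arguments": {
  "moves": [0, 0, 0, 5, 0, 0, 0, 5, 0, 0, 0, 5, 0, 0, 0, 5, 0, 0, 0, 5, 0, 0, 0, 5, 0, 0, 0, 0]
}}

```text
time: 28.65
ee_pos: [0.5311, 0.1825, 0.14]
eef_rot: [0.484, 0.875, 0.001, -0.0]
ft_force: [-1.5, 1.6, 5.7]
width: 0.0134
grip_force: 59.9
```

```bash
python3 d.py .5306 .183 .14 90
```

```text
t 28.65 pos [0.5311 0.1825 0.14  ] phi 32.16 tilt [ 7.0e-04  1.4e-03 -1.0e+00] q7 0.252 F [-1.5  1.6  5.7] T [0.17 0.43 0.13] w 0.0134 g 59.9
cm [ 0.07 -0.02  0.  ] turn -57.84
```

{"name": "arm_command", "arguments": {
  "moves": [0, 0, 0, 5, 0, 0, 0, 5, 0, 0, 0, 5, 0, 0, 0, 5, 0, 0, 0, 0]
}}

```text
time: 29.07
ee_pos: [0.5312, 0.1826, 0.14]
eef_rot: [0.627, 0.779, 0.001, -0.0]
ft_force: [-0.6, 2.1, 5.5]
width: 0.0135
grip_force: 59.9
```

```bash
python3 d.py .5306 .183 .14 90
```

```text
t 29.07 pos [0.5312 0.1826 0.14  ] phi 12.27 tilt [ 9.0e-04  1.6e-03 -1.0e+00] q7 -0.084 F [-0.6  2.1  5.5] T [0.47 0.36 0.12] w 0.0135 g 59.9
cm [ 0.06 -0.05  0.  ] turn -77.73
```

{"name": "arm_command", "arguments": {
  "moves": [0.04, 0, 0, 5, 0, 0, 0, 5, 0, 0, 0, 5, 0, 0, 0, 5, 0, 0, 0, 5, 0, 0, 0, 0]
}}

```text
time: 29.57
ee_pos: [0.5314, 0.1828, 0.14]
eef_rot: [0.781, 0.625, 0.001, -0.0]
ft_force: [1.0, 2.9, 5.3]
width: 0.0136
grip_force: 59.9
```

```bash
python3 d.py .5306 .183 .14 90
```

```text
t 29.57 pos [0.5314 0.1828 0.14  ] phi -12.66 tilt [ 0.0014  0.0014 -1.    ] q7 -0.506 F [1.  2.9 5.3] T [ 0.7  -0.04  0.15] w 0.0136 g 59.9
cm [ 0.   -0.09  0.  ] turn -102.66
```

{"name": "arm_command", "arguments": {
  "moves": [0, 0, 0, 5, 0, 0, 0, 5, 0, 0, 0, 5, 0, 0, 0, 0]
}}

```text
time: 29.9
ee_pos: [0.5316, 0.1827, 0.1401]
eef_rot: [0.855, 0.518, 0.001, -0.0]
ft_force: [1.5, 3.6, 5.9]
width: 0.0139
grip_force: 59.9
```

```bash
python3 d.py .5306 .183 .14 90
```

```text
t 29.9 pos [0.5316 0.1827 0.1401] phi -27.62 tilt [ 0.0016  0.0014 -1.    ] q7 -0.757 F [1.5 3.6 5.9] T [ 0.92 -0.27  0.17] w 0.0139 g 59.9
cm [-0.02 -0.1   0.01] turn -117.62
```

{"name": "arm_command", "arguments": {
  "moves": [0.05, 0, 0, 4, 0, 0, 0, 4, 0, 0, 0, 4, 0, 0, 0, 0, 0, 0, 0, 0]
}}

```text
time: 30.32
ee_pos: [0.5318, 0.1828, 0.14]
eef_rot: [0.904, 0.428, 0.001, -0.0]
ft_force: [1.4, 2.6, 5.5]
width: 0.0137
grip_force: 59.9
```

```bash
python3 d.py .5306 .183 .14 90
```

```text
t 30.32 pos [0.5318 0.1828 0.14  ] phi -39.33 tilt [ 0.0015  0.0011 -1.    ] q7 -0.954 F [1.4 2.6 5.5] T [ 0.79 -0.29  0.16] w 0.0137 g 59.9
cm [-0.06 -0.1   0.  ] turn -129.33
```

{"name": "arm_command", "arguments": {
  "moves": [0, 0, 0, 3, 0, 0, 0, 3, 0, 0, 0, 0, 0, 0, 0, 0]
}}

```text
time: 30.65
ee_pos: [0.5319, 0.1828, 0.1401]
eef_rot: [0.925, 0.38, 0.001, -0.0]
ft_force: [1.9, 2.8, 5.6]
width: 0.0135
grip_force: 60.0
```

```bash
python3 d.py .5306 .183 .14 90
```

```text
t 30.65 pos [0.5319 0.1828 0.1401] phi -45.33 tilt [ 0.0017  0.0011 -1.    ] q7 -1.054 F [1.9 2.8 5.6] T [ 0.83 -0.37  0.31] w 0.0135 g 60.0
cm [-0.08 -0.1   0.01] turn -135.33
```

{"name": "arm_command", "arguments": {
  "moves": [0, 0, 0, 3, 0, 0, 0, 0, 0, 0, 0, 0]
}}

```text
time: 30.9
ee_pos: [0.5319, 0.1828, 0.1401]
eef_rot: [0.935, 0.356, 0.001, -0.0]
ft_force: [2.5, 2.2, 4.7]
width: 0.0136
grip_force: 60.7
```

```bash
python3 d.py | cut -c1-200; python3 - <<'E'
from h import *
cv2.imwrite("pics/c6.png",np.hstack([crop("side",225,270,110,80,4)]))
E
```

```text
t 30.9 pos [0.5319 0.1828 0.1401] phi -48.33 tilt [ 1.8e-03  8.0e-04 -1.0e+00] q7 -1.105 F [2.5 2.2 4.7] T [ 0.81 -0.56  0.95] w 0.0136 g 60.7
```

View pics/c6.png

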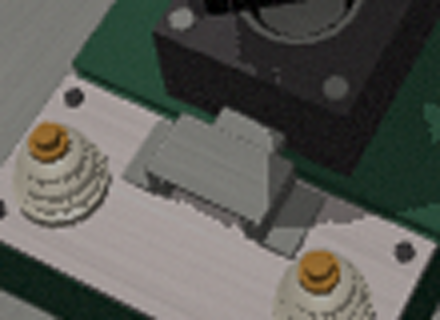

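The torque has jumped to 0.95 N·m, and the image shows the bolt bridging from the case into the keeper at about (250,125). It's fully shot. I'll back off into the play and lift out.

{"name": "arm_command", "arguments": {
  "moves": [0, 0, 0, -3, 0, 0, 0, -3, 0, 0, 0, -2, 0, 0, 0, 0]
}}

```text
time: 31.28
ee_pos: [0.5315, 0.1828, 0.14]
eef_rot: [0.907, 0.421, 0.001, -0.0]
ft_force: [0.4, 2.3, 6.2]
width: 0.0134
grip_force: 59.9
```

```bash
python3 d.py
```

```text
t 31.28 pos [0.5315 0.1828 0.14  ] phi -40.27 tilt [ 8.0e-04  1.4e-03 -1.0e+00] q7 -0.969 F [0.4 2.3 6.2] T [ 0.93 -0.09 -0.08] w 0.0134 g 59.9
```

{"name": "arm_command", "arguments": {
  "moves": [0, 0, -0.3, 0, 0, 0, -0.5, 0, 0, 0, -0.5, 0, 0, 0, -0.5, 0, 0, 0, -0.5, 0, 0, 0, 0, 0]
}}

```text
time: 31.78
ee_pos: [0.5311, 0.1814, 0.1632]
eef_rot: [0.909, 0.416, -0.0, 0.0]
ft_force: [0.4, -1.1, -3.9]
width: 0.0133
grip_force: 59.9
```

```bash
python3 d.py
```

```text
t 31.78 pos [0.5311 0.1814 0.1632] phi -40.78 tilt [-4.e-04 -8.e-04 -1.e+00] q7 -0.989 F [ 0.4 -1.1 -3.9] T [-0.12  0.1   0.01] w 0.0133 g 59.9
```

{"name": "arm_command", "arguments": {
  "moves": [0, 0, -1, 0, 0, 0, -1.5, 0, 0, 0, -1.5, 0, 0, 0, -1, 0, 0, 0, 0, 0]
}}

```text
time: 32.2
ee_pos: [0.5321, 0.1821, 0.2148]
eef_rot: [0.909, 0.416, 0.001, -0.0]
ft_force: [0.6, 0.4, -3.4]
width: 0.0137
grip_force: 59.9
```

{"name": "arm_command", "arguments": {
  "moves": [-2, 1.7, 0, 0, -2.4, 2, 0, 0, -2.4, 2, 0, 0, -2.4, 2, 0, 0, -2.4, 2, 0, 0, -2.4, 2, 0, 0, -2.4, 2, 0, 0, -2.4, 2, 0, 0, -2.4, 2, 0, 0, -2.4, 2, 0, 0, -2.4, 2, 0, 0, -2.4, 2, 0, 0]
}}

```text
time: 33.2
ee_pos: [0.5241, -0.189, 0.2119]
eef_rot: [0.909, 0.416, -0.0, -0.0]
ft_force: [0.5, -0.2, -4.1]
width: 0.0137
grip_force: 59.9
```

{"name": "arm_command", "arguments": {
  "moves": [0, 0, 0, 3, 0, 0, 0, 3, 0, 0, 0, 0, 0, 0, 0, 0]
}}

```text
time: 33.53
ee_pos: [0.5245, -0.1874, 0.2119]
eef_rot: [0.93, 0.369, -0.0, -0.0]
ft_force: [0.0, 0.4, -4.4]
width: 0.0134
grip_force: 59.9
```

```bash
python3 d.py .527 -.1876 .0681 -46.8
```

```text
t 33.53 pos [ 0.5245 -0.1874  0.2119] phi -46.72 tilt [-1.1e-03  2.0e-04 -1.0e+00] q7 -0.382 F [ 0.   0.4 -4.4] T [-0.09  0.1  -0.  ] w 0.0134 g 59.9
cm [ 0.17  0.2  14.38] turn 0.08
```

Shift 0.2/0.2 cm, then descend 14.1 cm and settle.

{"name": "arm_command", "arguments": {
  "moves": [0.2, 0.2, 1, 0, 0, 0, 2, 0, 0, 0, 2, 0, 0, 0, 2, 0, 0, 0, 2, 0, 0, 0, 2, 0, 0, 0, 1.5, 0, 0, 0, 1, 0, 0, 0, 0.5, 0, 0, 0, 0.2, 0, 0, 0, 0, 0, 0, 0, 0, 0]
}}

```text
time: 34.53
ee_pos: [0.5282, -0.1879, 0.0712]
eef_rot: [0.93, 0.368, 0.0, 0.0]
ft_force: [-0.4, 0.4, -3.2]
width: 0.0134
grip_force: 59.9
```

{"name": "arm_command", "arguments": {
  "moves": [0, 0, 0.1, 0, 0, 0, 0.1, 0, 0, 0, 0, 0, 0, 0, 0, 0]
}}

```text
time: 34.87
ee_pos: [0.5278, -0.1877, 0.0687]
eef_rot: [0.93, 0.368, 0.0, 0.0]
ft_force: [-0.4, 0.3, -4.9]
width: 0.0132
grip_force: 59.9
```

```bash
python3 d.py .527 -.1876 .0681 -46.8
```

```text
t 34.87 pos [ 0.5278 -0.1877  0.0687] phi -46.82 tilt [ 4.e-04  1.e-04 -1.e+00] q7 -0.275 F [-0.4  0.3 -4.9] T [-0.09  0.15  0.  ] w 0.0132 g 59.9
cm [-0.05 -0.06  0.06] turn -0.02
```

{"name": "arm_command", "arguments": {
  "moves": [0, 0, 0.1, 0, 0, 0, 0, 0, 0, 0, 0, 0]
}}

```text
time: 35.12
ee_pos: [0.5281, -0.1879, 0.0681]
eef_rot: [0.93, 0.368, 0.0, 0.0]
ft_force: [-0.7, 0.3, 2.9]
width: 0.0134
grip_force: 59.9
```

{"name": "arm_command", "arguments": {
  "moves": [0, 0, 0, 0, 0, 0, 0, 0, 0, 0, 0, 0, 0, 0, 0, 0, 0, 0, 0, 0, 0, 0, 0, 0, 0, 0, 0, 0, 0, 0, 0, 0, 0, 0, 0, 0],
  "fingers": 60
}}

```text
time: 35.87
ee_pos: [0.5277, -0.1877, 0.0675]
eef_rot: [0.93, 0.368, 0.0, -0.0]
ft_force: [0.1, -0.1, -0.4]
width: 0.0514
grip_force: 0.0
```

{"name": "arm_command", "arguments": {
  "moves": [0, 0, -1, 0, 0, 0, -2, 0, 0, 0, -3, 0, 0, 0, -3, 0, 0, 0, -3, 0, 0, 0, -3, 0, -3, -3, 0, 0, -3, -3, 0, 0, -3, -3, 0, 0, -2, -2, 0, 0, 0, 0, 0, 0, 0, 0, 0, 0]
}}

```text
time: 36.87
ee_pos: [0.3957, -0.183, 0.2201]
eef_rot: [0.93, 0.367, 0.002, -0.002]
ft_force: [0.8, 0.5, -0.6]
width: 0.0525
grip_force: 0.0
```

```bash
python3 d.py; python3 - <<'E'
from h import *
cv2.imwrite("pics/c7.png",np.vstack([r.camera("side")[:,:,::-1][90:370,150:470],cv2.resize(r.camera("top")[:,:,::-1][90:320,160:480],None,fx=1,fy=1)]))
E
```

```text
t 36.87 pos [ 0.3957 -0.183   0.2201] phi -46.97 tilt [ 0.0018  0.0056 -1.    ] q7 -0.666 F [ 0.8  0.5 -0.6] T [-0.11  0.08 -0.03] w 0.0525 g 0.0
```

View pics/c7.png

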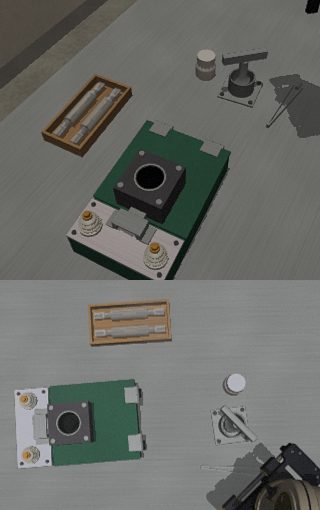

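The key stands upright in its holder (side 243,70; top 237,423). The bolt bridges into the keeper, the bystanders are where they were, and the gripper is clear. Handing in.

```bash
python3 -c "
from bench import r
print(r.close_job())"
```

```text
the job is handed in; nothing more can be done
None
```

The key dropped over the spindle and was turned clockwise to its stop, shooting the bolt into the keeper; it's back upright in its holder, nothing else looks moved, and the job was handed in at about 37 s (no verdict returned).

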